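Snap the lid onto the sander's dust box and hold it down

TASK

Pick up the dust-box lid by its rib, set it on the open top of the dust box with its feet inside the mouth, and press it straight down until both spring clips snap over its ends and it sits flush on the rim. Do not let up: finish while still holding the lid and pressing it down firmly (about 10 N) on the rim. Leave the offcut, the sander and the glue bottle where they are.

Things in the scene. Friction and masses are not known exactly. Their poses are not given: they have to be found in the camera images.
- lid_rib (a point): Grip point of the loose grey plastic lid (about 150 g): in the upright grip rib in the middle of its plate, 12 mm below the rib's top, 22 mm above the plate. Rib 64 mm long (x), 16 mm thick (y), 34 mm high. The lid starts standing on its feet on the bench, 58 mm high overall, this point 46 mm above the bench. x along rib and lid, z up; same either way round (half turn).
- lid_under (a point): Centre of the underside of the lid's plate, 28 mm below lid_rib, same axes; when home it coincides with mouth. The plate is 130 mm long (x), 80 mm wide (y), 6 mm thick.
- lid: The same loose lid; origin between the tips of its feet, 18 mm below lid_under, same axes. Four tapered guide feet 18 mm long (16 mm diameter at the plate, 5 mm at the tip) stand under the plate at x = +-49, y = +-26 mm.
- mouth (a point): Centre of the open top of the dust box (grey plastic, fixed to the bench), at rim height, 80 mm above the bench. x along the box, z up. Box 126 mm long (x), 80 mm wide (y), 4 mm walls: mouth 118 x 72 mm. The lid goes on lengthwise, either way round; its feet enter with 2 mm play all round, and their taper and the clips lead in from up to about 4 mm off.
- rim: The fixed rim of the dust box, on which the lid's plate comes to rest; origin at mouth. Pressed down, the lid meets the clips about 20 mm above home; the push grows to some 15 N (12 to 20), suddenly drops about 8 mm above home as the lid's lower edge passes the hooks, and at 2 mm the hooks spring back over the plate; then the lid stops on the rim.
- clip_front (a joint): Black spring clip at the box's -x end, 24 mm wide, 60 to 75 mm from the mouth's centre, rising 30 mm above the rim. Its hook slopes from 5 mm outside the lid's end at the top to 5 mm over it at the bottom, 7.5 mm above the rim. Hinge angle in rad: 0 upright (at rest, and when hooked over the lid), about 0.1 when spread by the lid; springs back by itself.
- clip_back (a joint): The like clip at the box's +x end, same values. The two may snap one after the other if the lid tilts a little; press on until both have.
- offcut: Bystander: a wooden offcut, 140 x 75 x 38 mm, lying flat; origin at the centre of its underside. It and the lid may swap sides.
- sander: Bystander: orbital sander standing on its round pad (124 mm diameter), 108 mm high, its handle reaching 135 mm to its -x; origin at the centre of the pad's underside.
- glue: Bystander: upright glue bottle, 54 mm diameter, 130 mm high; origin at the centre of its underside.
Mind the look-alikes: they are no part of the job. What is shaped like the part that bears mouth but red is not meant. What is shaped like the lid but red is not meant.

How it is judged (in metres and radians):
On the way, in this order (a step that is already met when the one before it is completed fails the run):
1. the lid is lifted level off the bench, above the height of the rim (height (world z) of lid_under above 0.09 m and angle between lid_under's own z axis and vertical below 0.35 rad), for 0.1 s.
2. the lid is fully home on the rim with both clips hooked over it (z of lid_under in the frame of mouth between -0.003 and 0.0025 m and horizontal distance between lid_under and mouth below 0.005 m and angle between lid_under's own z axis and vertical below 0.04 rad and value of joint each of clip_front, clip_back below 0.035 rad), for 0.2 s.
At the end, for the whole second after the job is handed in: The lid lies flush on the rim (within 2.5 mm in height, 5 mm sideways, 0.04 rad of level), both clips are back over its ends (under 0.035 rad), and through the last second the fingers are on the lid, which is at rest and pressed on the rim with 4 to 60 N (all of step 2 and contact force between lid and rim between 4 and 60 N and contact force between the fingers and lid above 3 N and linear speed of lid below 0.02 m/s); the arm keeps its last pose, push and grip.
It fails at once if the offcut is moved more than 30 mm (distance of offcut from where it was at the start of the episode above 0.03 m).
It fails at once if the sander is moved more than 30 mm (distance of sander from where it was at the start of the episode above 0.03 m).
It fails at once if the glue is moved more than 30 mm (distance of glue from where it was at the start of the episode above 0.03 m).
It also fails if it takes over 42 s, if anything falls off the work surface, if the arm or the gripper's body presses on something with over 40 N, if the wrist force passes 120 N, or if a joint passes its speed limit or range.

ROBOT

A 7-joint arm with a two-finger parallel gripper is mounted at the origin on the work surface. World frame = base frame: x ahead of the robot, y to its left, z up, the work surface at z = 0. Lengths are in m, angles in degrees, forces in N, time in s.
With the tool pointing down it reaches from about 0.425 to 0.875 m from the base axis. Payload 4.7 kg.
Tool frame: the origin (TCP) lies midway between the tips of the shut fingers; the grasp point (between the pads) lies 19 mm behind it; z points along the fingers, x is the direction in which the jaws open and shut, and the axes are right-handed (so a half turn about z gives the same grasp; the last joint's range is limited). The gripper opens to 87 mm and grips with 3 to 60 N. Pads are 19 mm wide; open, the fingers measure 117 mm over their backs; the gripper's body (75 mm by 190 mm) begins 51 mm behind the grasp point.
Start: joints at [69.849, 18.392, -4.016, 83.108, 1.295, 78.541, -3.26], TCP at [0.232, -0.607, 0.223] pointing down, gripper open.
Joint ranges: [-163.93, 163.93], [-17.29, 119.83], [-79.2, 71.16], [3.27, 140.29], [-89.18, 269.18], [5.43, 117.66], [-154.24, 154.24]. Speed limits (degrees/s): [147.25, 147.25, 180, 180, 180, 180, 180].

INTERFACE

Orientations are given as [roll, pitch, yaw] about the fixed x, y, z axes, in that order (R = Rz(yaw) Ry(pitch) Rx(roll)).
In Python, from cell import telemetry, optics, env gives the robot as it stands.
- The arm moves only by the tool arm_command, never from a script. Its arguments are lists of equal length, an entry for each row: "translation": the shift along the tool's x, y, z in cm, a list of three; "twist": the turn about the tool's z in degrees. In form: {"translation": [[x, y, z], ...], "twist": [twist, ...]}. A call has 1 to 10 rows; each row shifts and turns the pose as measured when the row begins, along the tool's axes as they then stand; what a row does not reach is not made up. A row lasts 1/8 s, in which the tool goes at most 62.5 mm and 10.7 degrees, less where a joint would pass 70% of its speed; a pose out of reach is approached as far as the arm can. A call is refused whole if a number of a shift passes 6.25 or a number of a turn 10.7, either way. A call with a gripper value outside its range is refused whole. "grip" is the opening in per cent of the stroke, from 0 (shut) to 100 (fully open), set as the call begins (left out, the last holds). The fingers move at their own pace and stop on an object; "force" is the grip in N (left out, the last holds). Time passes only in rows, so rows that do not move let the fingers close. It gives the time, the measured TCP pose, the force and the opening at its end, in the units of the state.
- telemetry.get_obs(): the state, without advancing time (a new reading comes with each control period).
- optics.read_camera(name): name is "scene" or "top" or "wrist"; returns a dict with "img" (420x560x3 uint8, blue, green, red), "fx", "fy", "cx", "cy" (pixels), "extrinsics" (4x4, takes a point from camera to world coordinates); the wrist camera has in their place "hand_eye" (4x4, takes a point from camera to tool coordinates, whose origin is the TCP and whose axes are the tool frame's). Camera axes: x right, y up, looking along -z (the intrinsics and any distortion apply to the point x, -y, -z); pixel columns grow to the right and rows downward; lengths in m; the calibration is good to about 2 mm. A picture is of the moment at which its call begins: read the wrist's pose just before it. There is no depth.
- env.sign_off(): hands the job in, once; it reports no verdict.
The state is a dict: "time_s": time; "qpos": joint angles; "joint_velocities": joint speeds; "effort": joint torques, N m; "tool_pos": TCP position; "tool_rot": TCP orientation; "force": force on the tool from outside, world axes, zero at the start; "wrist_torque": the same for the moment, N m; "grip_width": finger opening in m.
Only numpy, scipy, OpenCV 4.12 (cv2) and the standard library are available. Lean on these libraries where they do the work, as an engineer would, in place of code of your own. Each camera call takes 0.05 s, during which the arm holds its last target. There are 200 camera calls.

## Working session

There is one attempt and no reset: what is moved stays moved. The work goes in short steps, Python scripts to look and compute and a tool call to move; the robot and the scene stay as the last step left them, time stands still between calls to the robot, and variables do not carry over. Pictures are saved under pics/ and viewed, about 8 in all and at most 12, crops included, and the job is handed in when it is done.

Besides the shell and the picture viewer there is one more tool, called as a command line: name --pt "numbers of a row" for each row, then --argument value for the rest. arm_command: Moves the arm, as the interface text tells. Its arguments: {"type":"object","properties":{"translation":{"type":"array","items":{"type":"array","items":{"type":"number"}}},"twist":{"type":"array","items":{"type":"number"}},"grip":{"type":"number"},"force":{"type":"number"}},"required":["translation","twist"]}

```bash
mkdir -p pics; ls; cat > h.py <<'E'
import numpy as np, cv2, json
from cell import telemetry, optics, env
from scipy.spatial.transform import Rotation as R
def snap(n,name):
    o=telemetry.get_obs(); c=optics.read_camera(n)
    cv2.imwrite(f'pics/{name}.png',c['img'])
    if n=='wrist':
        T=np.eye(4);T[:3,:3]=R.from_euler('xyz',o['tool_rot'],degrees=True).as_matrix();T[:3,3]=o['tool_pos'];E=T@np.array(c['hand_eye'])
    else: E=np.array(c['extrinsics'])
    np.savez(f'pics/{name}.npz',E=E,K=[c['fx'],c['fy'],c['cx'],c['cy']],**({'dist':c['dist']} if 'dist' in c else {}))
    return c,E
def plane(name,uv,z):
    d=np.load(f'pics/{name}.npz');E=d['E'];fx,fy,cx,cy=d['K']
    uv=np.atleast_2d(uv).astype(float)
    r=np.c_[(uv[:,0]-cx)/fx,-(uv[:,1]-cy)/fy,-np.ones(len(uv))]@E[:3,:3].T
    t=(z-E[2,3])/r[:,2]
    return E[:3,3]+r*t[:,None]
def proj(name,p):
    d=np.load(f'pics/{name}.npz');E=d['E'];fx,fy,cx,cy=d['K']
    q=(np.atleast_2d(p)-E[:3,3])@E[:3,:3]
    return np.c_[cx+fx*q[:,0]/-q[:,2],cy-fy*q[:,1]/-q[:,2]]
E
python3 - <<'E'
from h import *
for n in ['top','scene','wrist']:
    c,E=snap(n,n+'0'); print(n,[k for k in c],c['fx'],c['cx'],c['cy'],E.round(3).tolist())
a=[cv2.imread(f'pics/{n}0.png') for n in ['top','scene']]
print(telemetry.get_obs())
E
```

```text
pics
top ['img', 'fx', 'fy', 'cx', 'cy', 'extrinsics'] 512.0730038063193 285.1655721194827 208.64050787359227 [[-0.025, 0.995, -0.096, 0.349], [-1.0, -0.025, 0.001, 0.099], [-0.001, 0.096, 0.995, 1.629], [0.0, 0.0, 0.0, 1.0]]
scene ['img', 'fx', 'fy', 'cx', 'cy', 'extrinsics'] 387.6287467570263 283.60036360639157 210.09974987746403 [[-0.733, -0.574, 0.364, 0.885], [0.68, -0.63, 0.376, 0.488], [0.013, 0.523, 0.852, 0.94], [0.0, 0.0, 0.0, 1.0]]
wrist ['img', 'fx', 'fy', 'cx', 'cy', 'hand_eye'] 295.15823576297583 280.07227102624086 216.25986529082826 [[0.358, 0.889, 0.286, 0.312], [-0.934, 0.341, 0.108, -0.577], [-0.002, -0.306, 0.952, 0.384], [0.0, 0.0, 0.0, 1.0]]
{'time_s': 0.15, 'qpos': array([69.84895636, 18.42801252, -4.01635604, 83.1591623 ,  1.29486089,
       78.54243333, -3.26142433]), 'joint_velocities': array([-0.01466981, -0.06120678,  0.11800874, -0.18909591, -0.06980951,
        0.02397332, -0.03623693]), 'effort': array([-2.17370962e-04, -4.91794932e+01, -4.04794905e-01, -3.12877285e+01,
       -6.40636822e-02,  4.04933689e-02,  1.30307108e-04]), 'tool_pos': array([ 0.23231424, -0.60660574,  0.22172475]), 'tool_rot': array([ 1.79995205e+02,  8.43924065e-02, -6.90402291e+01]), 'force': array([ 0.21586361, -0.64590645,  0.0199227 ]), 'wrist_torque': array([-0.00708638,  0.00883534, -0.00825597]), 'grip_width': 0.0873720551285223}
```

View pics/top0.png

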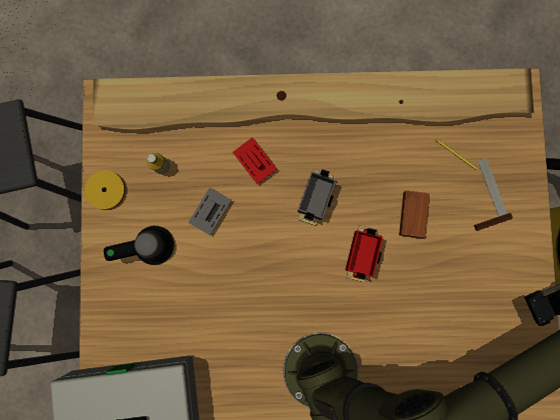

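View pics/scene0.png

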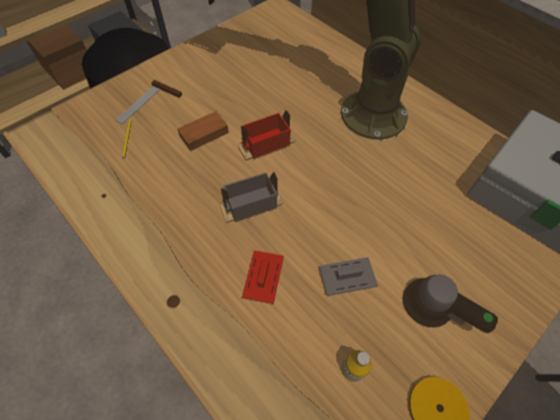

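Top view candidates: grey lid at (211,211), the red one at (256,162) is the look-alike. Grey box at (319,196), red one at (365,253). I choose the grey ones, then measure and check them in a close crop.

```bash
python3 - <<'E'
from h import *
def meas(view,box,z,sz,vlo,vhi,smax):
    im=cv2.imread(f'pics/{view}.png');h=cv2.cvtColor(im,cv2.COLOR_BGR2HSV)
    x0,y0,x1,y1=box
    m=((h[...,1]<smax)&(h[...,2]>vlo)&(h[...,2]<vhi)).astype(np.uint8)
    k=np.zeros_like(m);k[y0:y1,x0:x1]=m[y0:y1,x0:x1]
    k=cv2.morphologyEx(k,cv2.MORPH_OPEN,np.ones((3,3)))
    cs,_=cv2.findContours(k,0,2);c=max(cs,key=cv2.contourArea)
    P=plane(view,c[:,0],z)[:,:2]
    r=cv2.minAreaRect((P*1000).astype(np.float32));b=cv2.boxPoints(r)
    e=b[1]-b[0] if np.linalg.norm(b[1]-b[0])>np.linalg.norm(b[2]-b[1]) else b[2]-b[1]
    print(view,z,'c',np.round(r[0],1),'size',np.round(r[1],1),'yaw',np.degrees(np.arctan2(e[1],e[0]))%180, im[y0:y1,x0:x1][k[y0:y1,x0:x1]>0].mean(0).round())
meas('top0',(180,175,240,245),.024,0,50,255,70)
meas('scene0',(305,245,390,305),.024,0,50,255,70)
meas('top0',(290,162,345,230),.08,0,30,255,70)
meas('scene0',(205,165,290,225),.08,0,30,255,70)
im=cv2.imread('pics/top0.png');sc=cv2.imread('pics/scene0.png')
a=cv2.resize(im[150:240,180:350],None,fx=4.5,fy=4.5,interpolation=2)[:, :790]
b=cv2.resize(sc[160:305,210:390],None,fx=0.0+790/180*.0+1.3,fy=1.3) 
cv2.imwrite('pics/crop.png',a)
cv2.imwrite('pics/crop2.png',cv2.resize(sc[165:300,210:390],None,fx=4.4,fy=4.4,interpolation=2))
E
```

```text
top0 0.024 c [502.4 335.7] size [ 79.3 128.8] yaw 148.18272 [79. 84. 88.]
scene0 0.024 c [505.4 334.6] size [ 78.5 128.9] yaw 148.14546 [79. 85. 94.]
top0 0.08 c [531.7   2.6] size [ 80.9 112.5] yaw 159.90088 [64. 68. 70.]
scene0 0.08 c [554.2  14.3] size [114.  142.7] yaw 158.85844 [60. 66. 75.]
```

View pics/crop.png

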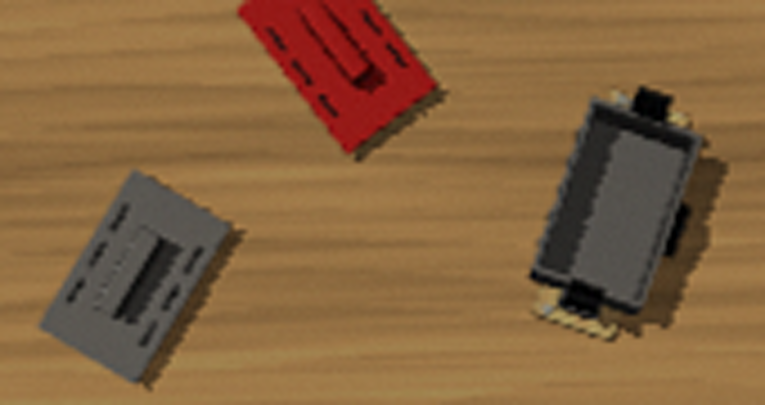

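Lid confirmed at about (0.504, 0.335), yaw 148°; its size of 79×129 mm matches in both views. The crop shows the grey lid at crop (140,275) and the grey box at crop (620,205). The red lid at (350,60) isn't wanted. Box is at about (0.53, 0.0), yaw about 160°, to be refined with the wrist camera. Now I swing the arm round towards it.

arm_command --pt "-0.8 -5.5 -0.5" --pt "-0.8 -5.5 -0.5" --pt "-0.8 -5.5 -0.5" --pt "-0.8 -5.5 -0.5" --pt "-0.8 -5.5 -0.5" --pt "-0.8 -5.5 -0.5" --pt "-0.8 -5.5 -0.5" --pt "-0.8 -5.5 -0.5" --pt "-0.8 -5.5 -0.5" --pt "-0.8 -5.5 -0.5" --twist '[-5, -5, -5, -5, -5, -5, -5, -5, -5, -5]'

```text
time_s: 1.4
tool_pos: [0.5669, -0.1743, 0.2672]
tool_rot: [-179.9, 0.5, -18.2]
force: [0.4, -0.2, -0.2]
grip_width: 0.0869
```

arm_command --pt "-1.5 -5.5 0" --pt "-1.5 -5.5 0" --pt "-1.5 -5.5 0" --pt "0 0 0" --pt "0 0 0" --twist '[-8, -8, -8, 0, 0]'

```text
time_s: 2.02
tool_pos: [0.5502, 0.0067, 0.2677]
tool_rot: [-179.6, 0.4, 7.2]
force: [0.4, -0.7, -0.4]
grip_width: 0.0872
```

```bash
python3 - <<'E'
from h import *
c,E=snap('wrist','w1'); o=telemetry.get_obs(); print(o['tool_pos'],o['tool_rot'],E.round(3).tolist())
print(proj('w1',[[.533,.003,.08],[.504,.335,.024]]))
E
```

```text
[0.55022561 0.00740495 0.2677708 ] [-179.55058643    0.34890427    7.25086792] [[0.992, -0.121, -0.032, 0.541], [0.126, 0.946, 0.298, 0.089], [-0.006, -0.3, 0.954, 0.43], [0.0, 0.0, 0.0, 1.0]]
[[ 266.45963793  196.169699  ]
 [ 276.91633914 -121.91440024]]
```

View pics/w1.png

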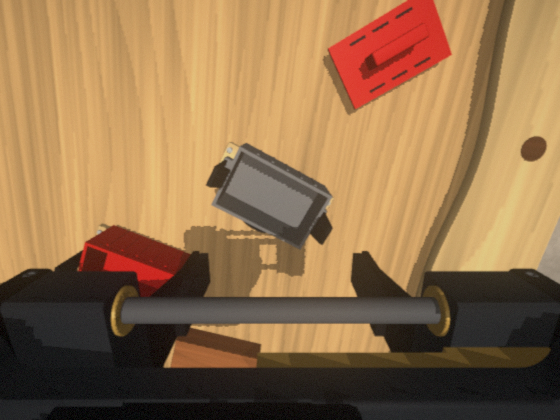

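Wrist view: the grey box's rim is centred near (270,195), with clips at (217,175) and (320,228). I crop it for the rim corners.

```bash
python3 - <<'E'
from h import *
im=cv2.imread('pics/w1.png')[135:255,195:345]
cv2.imwrite('pics/w1c.png',cv2.convertScaleAbs(cv2.resize(im,None,fx=5,fy=5,interpolation=cv2.INTER_CUBIC),alpha=1.6))
E
```

```text
(no output)
```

View pics/w1c.png

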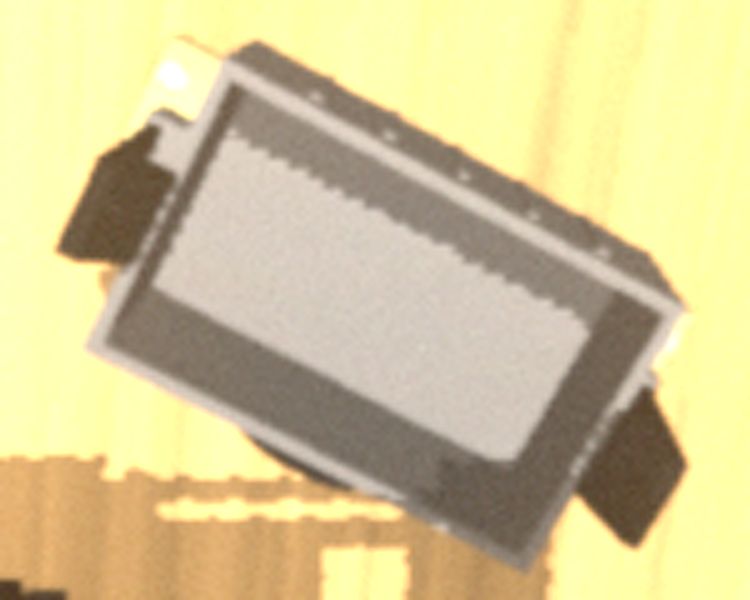

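Rim outer corners in the crop are (226,60), (683,306), (528,572) and (88,345). The outer wall shows above the +y rim edge.

```bash
python3 - <<'E'
from h import *
for q in ([(226,60),(683,306),(528,572),(88,345)],[(237,85),(662,315),(524,546),(108,338)]):
    u=(np.array(q)+.5)/5-.5+[195,135]
    P=plane('w1',u,.08); print(P[:,:2].round(4).tolist(),P.mean(0).round(4))
    e=np.roll(P,-1,0)-P; print(np.linalg.norm(e,axis=1).round(4),np.degrees(np.arctan2(e[:,1],e[:,0])).round(1))
# lateral twin: rim corners in top0
top=proj('top0',P);print(top.round(1))
E
```

```text
[[0.4957, 0.0577], [0.6111, 0.0135], [0.584, -0.0609], [0.4678, -0.0148]] [ 0.5397 -0.0011  0.08  ]
[0.1236 0.0792 0.125  0.0777] [ -21.  -110.   158.3   69. ]
[[0.4988, 0.0524], [0.6064, 0.0106], [0.5819, -0.0539], [0.4726, -0.0124]] [ 0.5399 -0.0008  0.08  ]
[0.1155 0.069  0.1169 0.0698] [ -21.2 -110.8  159.2   68. ]
[[300.  208.1]
 [312.6 172.7]
 [334.  180.1]
 [321.5 216.1]]
```

arm_command --pt "-0.1 -4.7 0" --pt "0.5 -4.7 0" --pt "1.1 -4.6 0" --pt "1.7 -4.4 0" --pt "2.3 -4.2 0" --pt "2.8 -3.9 0" --pt "3.2 -3.5 0" --pt "0 0 0" --pt "0 0 0" --twist '[-7.3, -7.3, -7.3, -7.3, -7.3, -7.3, -7.3, 0, 0]'

```text
time_s: 3.2
tool_pos: [0.5115, 0.3276, 0.2665]
tool_rot: [-179.3, 0.1, 57.8]
force: [0.2, -0.2, -0.3]
grip_width: 0.0867
```

```bash
python3 - <<'E'
from h import *
c,E=snap('wrist','w2'); o=telemetry.get_obs(); print(o['tool_pos'],o['tool_rot'])
print(proj('w2',[[.504,.335,.024],[.504,.335,.058]]))
E
```

```text
[0.51115791 0.32777819 0.26653822] [-1.79302755e+02  4.37366846e-02  5.78486018e+01]
[[282.1789131  179.48603116]
 [282.34601792 184.18990666]]
```

View pics/w2.png

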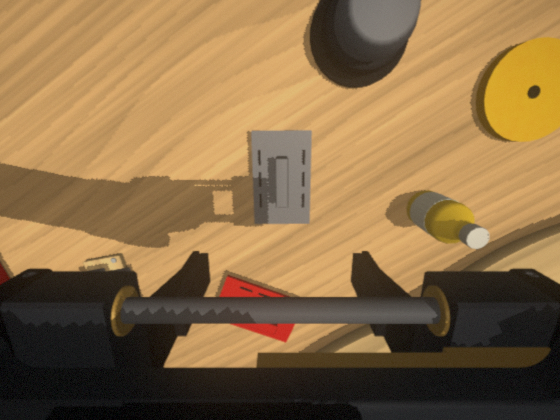

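Grey lid's plate is centred near (281,177) and well aligned with the jaws. The sander (365,35) and glue (450,215) are clear of it.

```bash
cat >> h.py <<'E'
def rect(view,box,z,smax=70,vlo=50):
    im=cv2.imread(f'pics/{view}.png');h=cv2.cvtColor(im,cv2.COLOR_BGR2HSV);x0,y0,x1,y1=box
    k=np.zeros(im.shape[:2],np.uint8);k[y0:y1,x0:x1]=((h[...,1]<smax)&(h[...,2]>vlo))[y0:y1,x0:x1]
    k=cv2.morphologyEx(k,cv2.MORPH_OPEN,np.ones((3,3)))
    c=max(cv2.findContours(k,0,2)[0],key=cv2.contourArea)
    P=plane(view,c[:,0],z)[:,:2];r=cv2.minAreaRect((P*1000).astype(np.float32));b=cv2.boxPoints(r)
    e=max(b[1]-b[0],b[2]-b[1],key=np.linalg.norm)
    return np.array(r[0])/1000,r[1],np.degrees(np.arctan2(e[1],e[0]))%180
def totool(target):
    o=telemetry.get_obs();M=R.from_euler('xyz',o['tool_rot'],degrees=True)
    return (M.inv().apply(np.array(target)-o['tool_pos'])*100).round(2)
E
python3 - <<'E'
from h import *
c,s,y=rect('w2',(235,115,325,240),.024); print(c,s,y)
print(totool([*c,.15]),totool([*c,.027]))
E
```

```text
[0.50272195 0.33408109] (79.16502380371094, 128.3646240234375) 148.17792
[ 0.09 -0.91 11.67] [ 0.1  -0.76 23.96]
```

arm_command --pt "0.1 -0.4 3.5" --pt "0 -0.4 4.0" --pt "0 0 4.0" --pt "0 0 4.0" --pt "0 0 3.0" --pt "0 0 2.0" --pt "0 0 0" --pt "0 0 0" --twist '[-0.4, 0, 0, 0, 0, 0, 0, 0]'

```text
time_s: 4.25
tool_pos: [0.5137, 0.3195, 0.0574]
tool_rot: [-179.8, 0.0, 56.6]
force: [-0.3, 0.2, 0.1]
grip_width: 0.0869
```

```bash
python3 - <<'E'
from h import *
o=telemetry.get_obs();print(o['tool_pos'],o['tool_rot'],totool([.5030,.3343,.0295]))
E
```

```text
[0.513727   0.31951728 0.05743077] [-1.79807518e+02  3.67563998e-02  5.65927658e+01] [ 0.65 -1.7   2.8 ]
```

arm_command --pt "0.4 -1.0 0.4" --pt "0.3 -0.7 0.4" --pt "0 0 0" --pt "0 0 0.5" --pt "0 0 0.5" --pt "0 0 0" --twist '[-1.0, -0.6, 0, 0, 0, 0]'

```text
time_s: 5.0
tool_pos: [0.5037, 0.3374, 0.0412]
tool_rot: [-179.9, -0.2, 58.3]
force: [-1.1, -0.5, -0.1]
grip_width: 0.0868
```

```bash
python3 - <<'E'
from h import *
o=telemetry.get_obs();print(o['tool_pos'],o['tool_rot'],totool([.5030,.3343,.0295]))
E
```

```text
[0.5037025  0.33744439 0.04117094] [-179.94579658   -0.19978007   58.34992005] [-0.31  0.11  1.17]
```

arm_command --pt "-0.2 0.1 0.4" --pt "-0.1 0 0.4" --pt "0 0 0.3" --pt "0 0 0" --pt "0 0 0" --twist '[0.1, 0, 0, 0, 0]'

```text
time_s: 5.62
tool_pos: [0.5032, 0.3336, 0.0292]
tool_rot: [-179.9, -0.2, 58.2]
force: [-0.3, -0.1, -0.3]
grip_width: 0.0871
```

```bash
python3 - <<'E'
from h import *
o=telemetry.get_obs();print(o['tool_pos'],o['tool_rot'],totool([.5030,.3343,.0295]))
E
```

```text
[0.50321761 0.33364492 0.02917995] [-179.94077938   -0.1802573    58.18853165] [ 0.04 -0.05 -0.03]
```

arm_command --pt "0 0 0" --pt "0 0 0" --pt "0 0 0" --pt "0 0 0" --pt "0 0 0" --pt "0 0 0" --pt "0 0 0" --pt "0 0 0" --twist '[0, 0, 0, 0, 0, 0, 0, 0]' --grip 0 --force 55

```text
time_s: 6.62
tool_pos: [0.5035, 0.334, 0.0296]
tool_rot: [-180.0, -0.2, 58.2]
force: [0.0, 0.2, -0.1]
grip_width: 0.0156
```

Gripped (15.6 mm opening against a 16 mm rib). I lift.

arm_command --pt "0 0 -2" --pt "0 0 -4" --pt "0 0 -4" --pt "0 0 -4" --pt "0 0 -4" --pt "0 0 -2" --pt "0 0 0" --pt "0 0 0" --twist '[0, 0, 0, 0, 0, 0, 0, 0]'

```text
time_s: 7.62
tool_pos: [0.5013, 0.3338, 0.242]
tool_rot: [180.0, -0.3, 58.4]
force: [0.2, 0.2, -2.4]
grip_width: 0.0154
```

```bash
python3 - <<'E'
from h import *
o=telemetry.get_obs();print(o['tool_pos'],o['tool_rot'],o['force'],o['grip_width'],totool([.54,-.001,.2]))
E
```

```text
[0.50125594 0.33383139 0.24200879] [179.9604127   -0.30469021  58.37201802] [ 0.22513855  0.20489454 -2.40396694] 0.015374049654500078 [-26.5   20.85   4.07]
```

arm_command --pt "-2.0 1.6 0" --pt "-3.4 2.7 0" --pt "-3.8 3.0 0" --pt "-3.8 3.0 0" --pt "-3.8 3.0 0" --pt "-3.8 3.0 0" --pt "-3.3 2.6 0" --pt "-2 1.6 0" --pt "0 0 0" --pt "0 0 0" --twist '[0, 0, 0, 0, 0, 0, 0, 0, 0, 0]'

```text
time_s: 8.88
tool_pos: [0.5335, -0.0041, 0.2275]
tool_rot: [-179.0, 0.3, 58.6]
force: [0.0, 0.8, -0.2]
grip_width: 0.0153
```

```bash
python3 - <<'E'
from h import *
o=telemetry.get_obs();print(o['tool_pos'],o['tool_rot'],o['force'],o['grip_width'],totool([.54,-.001,.2]))
E
```

```text
[ 0.53354145 -0.00409192  0.22745979] [-178.95049881    0.26296474   58.61687066] [ 0.02092028  0.7803312  -0.19121   ] 0.015347070650269296 [0.61 0.44 2.74]
```

arm_command --pt "0.3 0.2 0.8" --pt "0.2 0.1 0.8" --pt "0.1 0.1 0.8" --pt "0 0 0.8" --pt "0 0 0.8" --pt "0 0 0" --pt "0 0 0" --twist '[-3.4, -3.4, -3.4, 0, 0, 0, 0]'

```text
time_s: 9.75
tool_pos: [0.5376, 0.0094, 0.185]
tool_rot: [-178.8, -0.0, 69.8]
force: [-0.5, -0.3, -1.3]
grip_width: 0.0159
```

```bash
python3 - <<'E'
from h import *
c,E=snap('wrist','w3');snap('scene','s3');snap('top','t3')
o=telemetry.get_obs();print(o['tool_pos'],o['tool_rot'],o['force'],o['grip_width'],totool([.54,-.001,.165]))
a=cv2.imread('pics/w3.png')[120:300,150:420];b=cv2.imread('pics/s3.png')[120:260,180:320]
a=cv2.resize(a,None,fx=2.9,fy=2.9,interpolation=2)
cv2.imwrite('pics/w3c.png',a)
E
```

```text
[0.53770966 0.00917063 0.18512437] [-1.78784356e+02 -4.11819744e-02  6.97645157e+01] [-1.01157814  0.89872483 -1.84665872] 0.015488647398997446 [-0.88  0.61  2.  ]
```

View pics/w3c.png

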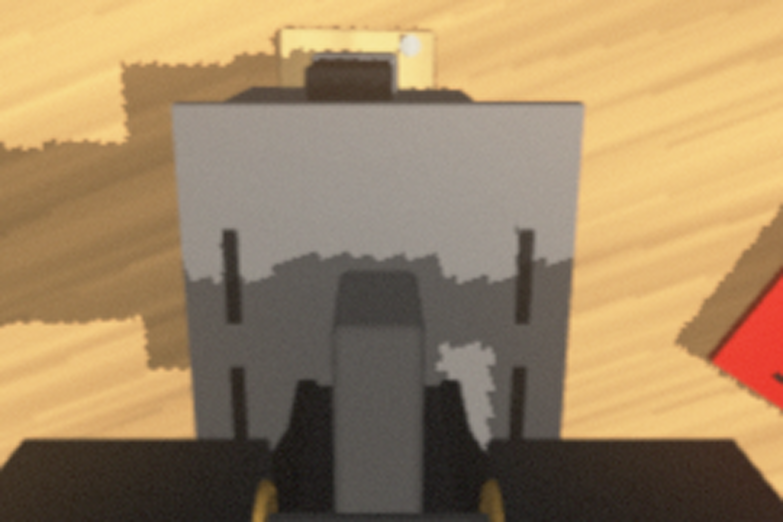

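```bash
python3 - <<'E'
from h import *
f=lambda q:(np.array(q)+.5)/2.9-.5+[150,120]
P=plane('w3',f([(173,103),(583,102)]),.185-.0056)
e=P[1]-P[0];print('plate edge',P.round(4).tolist(),np.linalg.norm(e),np.degrees(np.arctan2(e[1],e[0])))
n=np.array([e[1],-e[0]])/np.linalg.norm(e[:2])
d=np.load('pics/w3.npz')['E'][:2,3]
if n@(d-P[0,:2])<0:n=-n
print('lid centre',P.mean(0)[:2]+n*.065,'cam',d)
for z in(.11,): 
  Q=plane('w3',f([(306,60),(393,60),(306,98),(391,98)]),z);print('clip',Q.round(4).tolist(),Q[:2].mean(0).round(4))
  for r in .060,.0675,.075:
    a=np.radians(158.8);print(r,'pred', np.array([.54,-.001])+r*np.array([np.cos(a),np.sin(a)]), np.array([.54,-.001])-r*np.array([np.cos(a),np.sin(a)]))
E
```

```text
plate edge [[0.4614, -0.0057, 0.1794], [0.4888, 0.0693, 0.1794]] 0.07984682847190444 69.89718263585875
lid centre [0.41408184 0.05416048] cam [0.46137323 0.03670655]
clip [[0.4634, 0.0154, 0.11], [0.4715, 0.0375, 0.11], [0.4728, 0.0117, 0.11], [0.4808, 0.0336, 0.11]] [0.4675 0.0265 0.11  ]
0.06 pred [0.48406057 0.02069747] [ 0.59593943 -0.02269747]
0.0675 pred [0.47706814 0.02340966] [ 0.60293186 -0.02540966]
0.075 pred [0.47007571 0.02612184] [ 0.60992429 -0.02812184]
```

Lid centre from the wrist view agrees with the TCP, and the clip's lateral position agrees with my mouth estimate within 1 mm. I centre it and go down to 30 mm above home.

arm_command --pt "-0.5 0.4 0.3" --pt "-0.4 0.2 0.8" --pt "0 0 1.2" --pt "0 0 1.2" --pt "0 0 1.0" --pt "0 0 0.5" --pt "0 0 0" --pt "0 0 0" --twist '[0.5, 0.3, 0, 0, 0, 0, 0, 0]'

```text
time_s: 10.9
tool_pos: [0.539, -0.002, 0.1309]
tool_rot: [-178.7, -0.0, 68.9]
force: [0.7, -0.4, -2.0]
grip_width: 0.0157
```

```bash
python3 - <<'E'
from h import *
o=telemetry.get_obs();print(o['tool_pos'],o['tool_rot'],o['force'],o['grip_width'],totool([.539,-.001,.122]))
E
```

```text
[ 0.53898189 -0.00200765  0.13086815] [-1.78723531e+02 -1.97100620e-02  6.88634567e+01] [ 0.69902794 -0.35757107 -1.95249971] 0.01565174883651969 [ 0.09 -0.01  0.89]
```

arm_command --pt "0.1 0 0.4" --pt "0 0 0.4" --pt "0 0 0" --pt "0 0 0" --twist '[0, 0, 0, 0]'

```text
time_s: 11.4
tool_pos: [0.5398, -0.0009, 0.1231]
tool_rot: [-178.8, -0.0, 68.9]
force: [0.2, -0.3, -1.7]
grip_width: 0.0155
```

```bash
python3 - <<'E'
from h import *
snap('scene','s4');snap('wrist','w4')
o=telemetry.get_obs();print(o['tool_pos'],o['tool_rot'],o['force'],totool([.539,-.001,.122]))
b=cv2.imread('pics/s4.png')[140:240,190:310];a=cv2.imread('pics/w4.png')[90:220,180:380]
b=cv2.resize(b,None,fx=3.6,fy=3.6,interpolation=2);a=cv2.resize(a,None,fx=1.8,fy=1.8*360/234,interpolation=2)
cv2.imwrite('pics/c4.png',np.hstack([b,a]))
print(proj('s4',[[.539,-.001,.122]]))
E
```

```text
[ 0.53978637 -0.00095271  0.12313102] [-1.78813130e+02 -3.26747152e-02  6.88565928e+01] [ 0.19664797 -0.14710633 -1.09929855] [-0.03 -0.07  0.11]
[[249.16587768 179.88990035]]
```

View pics/c4.png

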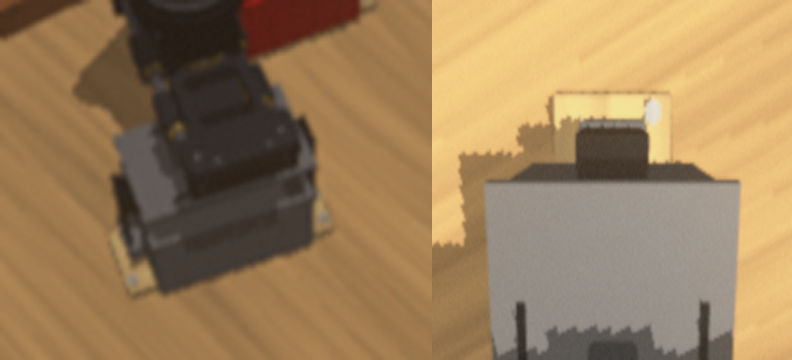

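The lid sits between both clips. In the wrist crop the clip and plate centres coincide near column 612, and in the scene view there's a clip at each end. I descend to contact.

arm_command --pt "0 0 0.4" --pt "0 0 0.4" --pt "0 0 0.4" --pt "0 0 0.4" --pt "0 0 0" --twist '[0, 0, 0, 0, 0]'

```text
time_s: 12.12
tool_pos: [0.5401, -0.0009, 0.1067]
tool_rot: [-178.9, -0.1, 68.8]
force: [-0.5, -0.1, -0.6]
grip_width: 0.0157
```

```bash
python3 - <<'E'
from h import *
o=telemetry.get_obs();print(o['tool_pos'],o['tool_rot'],o['force'],o['wrist_torque'],totool([.5395,-.001,.0916]))
E
```

```text
[ 0.54012137 -0.00087621  0.1067239 ] [-1.78888350e+02 -5.08519906e-02  6.88472135e+01] [-0.51408549 -0.09596784 -0.57548049] [ 0.05759338 -0.08093353 -0.02012143] [-0.04 -0.02  1.51]
```

arm_command --pt "0 0 0.4" --pt "0 0 0.4" --pt "0 0 0.4" --pt "0 0 0" --twist '[0, 0, 0, 0]'

```text
time_s: 12.62
tool_pos: [0.5413, 0.0005, 0.0985]
tool_rot: [-179.0, -0.1, 68.9]
force: [-0.8, 0.4, -3.7]
grip_width: 0.0156
```

```bash
python3 - <<'E'
from h import *
o=telemetry.get_obs();print(o['tool_pos'],o['tool_rot'],o['force'],o['wrist_torque'],totool([.5395,-.001,.0916]))
E
```

```text
[0.54131415 0.00054781 0.09852956] [-1.79040308e+02 -7.51961632e-02  6.88742429e+01] [-0.75581342  0.44000513 -3.70110464] [ 0.10391161 -0.23168869 -0.06470068] [-0.21 -0.1   0.69]
```

arm_command --pt "0 0 0.3" --pt "0 0 0.3" --pt "0 0 0.3" --pt "0 0 0" --twist '[0, 0, 0, 0]'

```text
time_s: 13.12
tool_pos: [0.5433, -0.0003, 0.092]
tool_rot: [-179.3, -0.0, 68.8]
force: [0.2, -0.0, -0.0]
grip_width: 0.0155
```

```bash
python3 - <<'E'
from h import *
o=telemetry.get_obs();print(o['tool_pos'],o['tool_rot'],o['force'],o['wrist_torque'],totool([.5395,-.001,.0916]))
E
```

```text
[ 5.43296494e-01 -3.00950137e-04  9.20175877e-02] [-1.79287958e+02 -3.18738851e-02  6.88450063e+01] [ 0.1898965  -0.03706058 -0.04867738] [ 0.04489548 -0.31753686  0.0565928 ] [-0.2  -0.33  0.05]
```

arm_command --pt "0 0 0.3" --pt "0 0 0.4" --pt "0 0 0.5" --pt "0 0 0.5" --twist '[0, 0, 0, 0]'

```text
time_s: 13.62
tool_pos: [0.5432, -0.0003, 0.0913]
tool_rot: [-179.3, 0.6, 68.8]
force: [-15.6, -2.1, 37.4]
grip_width: 0.0155
```

```bash
python3 - <<'E'
from h import *
snap('scene','s5');snap('wrist','w5')
o=telemetry.get_obs();print(o['tool_pos'],o['tool_rot'],o['force'],o['wrist_torque'],totool([.5395,-.001,.0916]))
b=cv2.imread('pics/s5.png')[140:240,190:310];a=cv2.imread('pics/w5.png')[90:220,180:380]
b=cv2.resize(b,None,fx=3.6,fy=3.6,interpolation=2);a=cv2.resize(a,None,fx=1.8,fy=1.8*360/234,interpolation=2)
cv2.imwrite('pics/c5.png',np.hstack([b,a]))
E
```

```text
[ 5.43213792e-01 -3.50717097e-04  9.13524659e-02] [-179.31242791    0.58523506   68.78731636] [-17.10137006  -0.53236869  37.27313747] [ 0.05755037  2.92307161 -0.03490678] [-0.2  -0.32 -0.02]
```

View pics/c5.png

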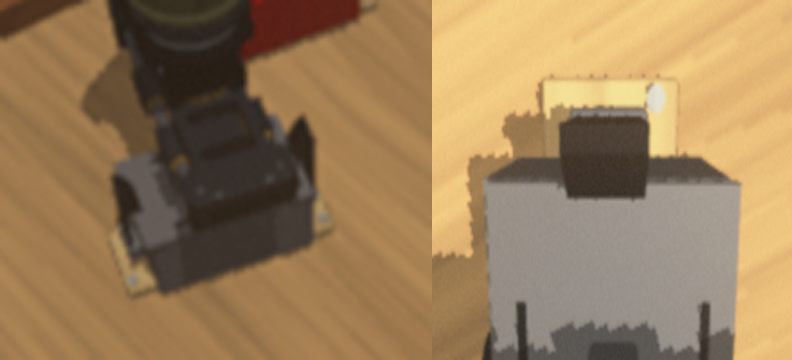

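The push rose to 37 N at TCP z = 0.0913, which is the home height I expected (0.0916). The wrist crop shows the clip hooked over the plate end at (605,185), and in the scene view both clips stand over the ends. I ease off to about 10–15 N.

arm_command --pt "0 0 0.2" --pt "0 0 0.2" --pt "0 0 0.2" --pt "0 0 0.2" --twist '[0, 0, 0, 0]'

```text
time_s: 14.22
tool_pos: [0.5433, -0.0004, 0.0916]
tool_rot: [-179.4, 0.8, 68.7]
force: [-7.7, -1.7, 17.7]
grip_width: 0.0161
```

```bash
python3 - <<'E'
from h import *
o=telemetry.get_obs();print(o['tool_pos'],o['tool_rot'],o['force'],o['wrist_torque'],o['grip_width'])
for i in range(8): snap('wrist','w6')
o=telemetry.get_obs();print(o['time_s'],o['tool_pos'],o['tool_rot'],o['force'],o['wrist_torque'])
c=cv2.imread('pics/w6.png')[120:220,180:380]
s,_=snap('scene','s6')
t=cv2.imread('pics/s6.png')[165:230,210:300]
cv2.imwrite('pics/c6.png',cv2.resize(t,None,fx=8,fy=8,interpolation=2))
E
```

```text
[ 5.43286028e-01 -3.59004260e-04  9.15952967e-02] [-179.39681104    0.8392836    68.71556335] [-7.68423365 -1.72364142 17.67265843] [0.26275807 1.09751685 0.032219  ] 0.01611985814444738
14.625 [ 5.43267307e-01 -2.65542686e-04  9.15829486e-02] [-179.39485333    0.83652978   68.7242284 ] [-7.46115441 -1.33737713 17.48218818] [0.27544727 1.14087921 0.07029349]
```

View pics/c6.png

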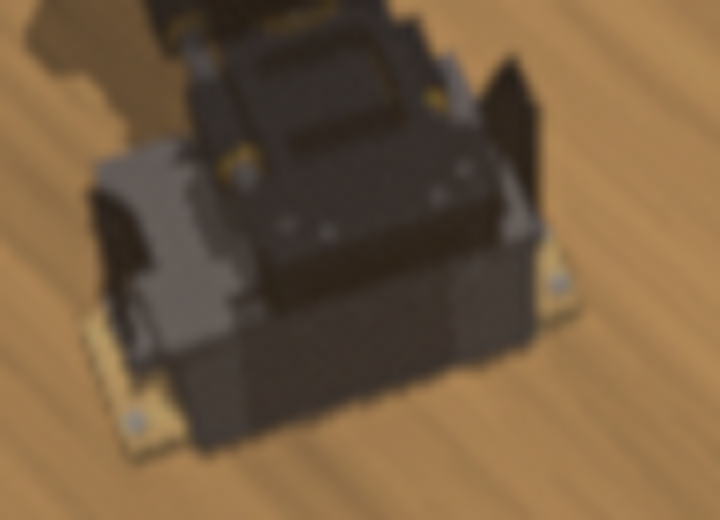

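arm_command --pt "0 0 0.15" --pt "0 0 0.15" --pt "0 0 0.15" --twist '[0, 0, 0]'

```text
time_s: 15.05
tool_pos: [0.5433, -0.0003, 0.0917]
tool_rot: [-179.4, 1.0, 68.7]
force: [-6.0, -0.5, 13.8]
grip_width: 0.0154
```

```bash
python3 - <<'E'
from h import *
for i in range(4): snap('wrist','w7')
o=telemetry.get_obs();print(o['time_s'],o['tool_pos'],o['tool_rot'],o['force'],o['grip_width'])
if 8<o['force'][2]<25 and o['tool_pos'][2]<.093: env.sign_off(); print('signed', telemetry.get_obs()['force'])
E
```

```text
15.25 [ 5.43301347e-01 -2.61200123e-04  9.17616999e-02] [-179.42182287    0.97725435   68.69163049] [-6.39534696  0.06116203 14.95653556] 0.01564391805008234
the job is handed in; nothing more can be done
the job is handed in; nothing more can be done
```

I gripped the grey lid by its rib, lifted it level, set it in the mouth of the grey dust box and pressed it down until it stopped. I handed the job in at 15.25 s while still holding the lid and pressing; it reports no verdict.

**Height and force:** the tool stopped at z = 0.0918 m, against 0.0916 m expected when home. The steady push was about 15 N (it peaked at about 37 N at the stop), and the fingers were still closed on the rib at 15.6 mm.

**Clips:** the last wrist and scene crops showed a clip over each end and the plate flush. Their joint angles can't be read directly, so I judged this from the pictures.

**What did not agree fully:**
- The final tool x was 3.3 mm from my mouth estimate of (0.540, -0.001). I put this down to the lid self-centring plus calibration error.
- The tool ended about 1.1° off vertical, with about 6 N of sideways force.
- I did not see the 12–20 N rise and drop from the clips in the force readings on the way down. I only read the force between short moves, so it may have passed unseen.

I did not touch the offcut, sander or glue bottle, or the red look-alikes.

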